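# Set the roller press for the board: third click

## Robot

A 6-joint arm with a two-finger parallel gripper is mounted at the origin on the work surface. World frame = base frame: x ahead of the robot, y to its left, z up, the work surface at z = 0. Lengths are in m, angles in rad, forces in N, time in s.
With the tool pointing down it reaches from about 0.35 to 0.975 m from the base axis. Payload 4.9 kg.
Tool frame: the origin (TCP) lies midway between the tips of the shut fingers; the grasp point (between the pads) lies 19 mm behind it; z points along the fingers, y is the direction in which the jaws open and shut (so a half turn about z gives the same grasp; the last joint's range is limited). The gripper opens to 85 mm and grips with 20 to 120 N. Pads are 22 mm wide; open, the fingers measure 114 mm over their backs; the gripper's body (76 mm by 85 mm) begins 54 mm behind the grasp point. The pads swing forward as they close: fully open they stand 13 mm farther back than shut.
Start: joints at [1.082, 0.053, 1.613, -0, 1.476, -0.119], TCP at [0.226, 0.583, 0.231] pointing down, gripper open.
Joint ranges: [-3.01, 3.01], [-1.01, 2.22], [0.06, 2.58], [-1.02, 4.17], [0.09, 2.62], [-3.14, 3.14]. Speed limits (rad/s): [2.57, 2.57, 3.14, 3.14, 3.14, 3.14].

## Interface

Orientations are given as a unit quaternion [w, x, y, z].
In Python, from plant import manip gives the robot as it stands. The module is installed in compiled form; this text tells all that it offers.
- The arm moves only by the tool move_arm, never from a script. Its argument "rows" is a list of rows, each an object of numbers: "tx", "ty", "tz": the shift along the tool's x, y, z in m; "ax", "ay", "az": the turn, a rotation vector about the tool's x, y, z in degrees; "jaw": the closure in counts, from 0 (fully open) to 255 (shut). In form: [{"tx": .., "ty": .., "tz": .., "ax": .., "ay": .., "az": .., "jaw": ..}, ...]. A call has 1 to 12 rows; each row shifts and turns the pose as measured when the row begins, along the tool's axes as they then stand; what a row does not reach is not made up. A row lasts 1/10 s, in which the tool goes at most 50 mm and 8.59 degrees, less where a joint would pass 70% of its speed; a pose out of reach is approached as far as the arm can. A call with a gripper value outside its range is refused whole. The fingers move at their own pace and stop on an object; the grip force is fixed at half the most. Time passes only in rows, so rows that do not move let the fingers close. It gives the time, the measured TCP pose, the force and the opening at its end, in the units of the state.
- manip.state(): the state, without advancing time (a new reading comes with each control period).
- manip.grab_frame(name): name is "scene" or "top"; returns a dict with "color" (384x512x3 uint8, red, green, blue), "intrinsics" (3x3 intrinsics, pixels), "R" (3x3) and "t" (3): a world point X has camera coordinates R X + t. Camera axes: x right, y down, z forward; pixel columns grow to the right and rows downward; lengths in m; the calibration is good to about 2 mm. A picture is of the moment at which its call begins. There is no depth.
- manip.job_done(): hands the job in, once; it reports no verdict.
The state is a dict: "time": time; "joint_pos": joint angles; "joint_vel": joint speeds; "joint_efforts": joint torques, N m; "tool_pos": TCP position; "tool_rot": TCP orientation; "contact_force": force on the tool from outside, world axes, zero at the start; "ft_torque": the same for the moment, N m; "gripper_width": opening from 0.0 (shut) to 1.0 (fully open).
Only numpy, scipy, OpenCV 4.12 (cv2) and the standard library are available. Lean on these libraries where they do the work, as an engineer would, in place of code of your own. Each camera call takes 0.05 s, during which the arm holds its last target.

## Task

A collage board lies ready on the feed tray of the cold-mounting roller press. With the fingertips, not taking it between the fingers, push the gap lever on top of the press's left end housing back to its open stop (towards the robot) to zero the count, then push it the other way click by click and leave it standing in the third click, where the rollers just meet the board. Push gently, never run past the third click (the rollers would crush the collage), and do not pick up or disturb the board or anything else on the table.

Things in the scene. Friction and masses are not known exactly. Their poses are not given: they have to be found in the camera images.
- press: the roller press, fixed to the table, 480 mm wide (y) over its two end housings; origin on the table under its middle, x = feed direction, away from the robot. Lever housing at +y. Housing tops flat, 130 mm high, 200 mm (x) by 70 mm (y), centred 205 mm to either side; rollers, tie rods and trays between them are lower; a crank at the right end. Position and yaw differ from run to run.
- lever_slot_start (a point): fixed point on the flat top of the press's left housing, mid-slot, where the lever stands at its open stop: x -30, y 205 mm in the press's frame. Its x runs along the slot, closing direction (away from the robot), z up. The top reaches 70 mm behind it, 130 mm ahead, 35 mm to each side; only the lever stands on it. Beside the slot six fine black marks 12 mm apart: a longer one at the open stop, then one per click.
- lever_paddle (a point): centre of the lever's black paddle, which slides with it: 14 mm thick along the slot (x), 30 mm wide across it (y), 24 mm tall, edges rounded, 14 to 38 mm above the housing top (this point 26 mm above it), on a 6 mm stem. Both flat faces are free to be pushed with the fingertips. Axes as those of lever_slot_start.
- gap_lever (a joint): lever travel, m: 0 at the open stop (end nearer the robot), 0.060 at the closed end. A sprung ball makes a click every 12 mm: 0.012 first, 0.024 second, 0.036 third. About 5 N leaves a notch; past half-way the lever snaps into the next one by itself and stays. Found in the first or second click. The upper roller drops 2 mm a click: gap 10 mm open, 4 mm at the third.
- board_center (a point): centre of the collage board (loose, 220 x 200 x 4 mm, grey board with paper pieces on it) lying flat on the press's feed tray, 62 mm above the table, its far edge at the rollers. Not to be moved.
- tape_center (a point): centre of a roll of paper tape, 84 mm across, 19 mm high, lying flat on top of the press's right end housing. Bystander.
- glue_bottle_center (a point): centre of a white glue bottle, 58 mm across, 155 mm high, standing on the table beside the lever housing. Bystander.
- glue_stick_center (a point): centre of a grey glue stick, 31 mm across, 92 mm high, standing on its end on the table near the lever housing. Bystander.
- brayer_center (a point): middle of a hand roller (rubber roller 80 mm wide, wooden handle; about 200 mm long, 32 mm high) lying on the table at the left, far side. Bystander.
- scissors_center (a point): pivot of a pair of scissors, about 200 mm long and 10 mm high, lying on the table to the right. Bystander.
- sanding_block_center (a point): centre of a small wooden sanding block, 100 x 35 x 22 mm, lying on the table to the right. Bystander.
- brush_jar_center (a point): centre of a white jar, 76 mm across and 85 mm high, with brushes standing up to 220 mm above the table, at the right, far side. Bystander.

How it is judged:
By the outcome, as a careful person would: the job done as asked, in the order asked, and still so for the second after the job is handed in, with the robot touching nothing.
It also fails if it takes over 61 s, if anything falls off the work surface, if the arm or the gripper's body presses on something with over 40 N, if the wrist force passes 120 N, or if a joint passes its speed limit or range.

## Working session

There is one attempt and no reset: what is moved stays moved. The work goes in short steps, Python scripts to look and compute and a tool call to move; the robot and the scene stay as the last step left them, time stands still between calls to the robot, and variables do not carry over. Pictures are saved under pics/ and viewed, and the job is handed in when it is done.

Besides the shell and the picture viewer there is one more tool, called by a JSON object that holds its "api" and its "payload". move_arm: Moves the arm, as the interface text tells. Its arguments: {"type":"object","properties":{"rows":{"type":"array"}},"required":["rows"]}

```bash
mkdir -p pics
python3 - <<'E'
from plant import manip
import cv2
s=manip.state(); print({k:s[k] for k in ('time','tool_pos','tool_rot','contact_force','gripper_width')})
for n in('scene','top'):
    f=manip.grab_frame(n); cv2.imwrite(f'pics/{n}0.png',cv2.cvtColor(f['color'],cv2.COLOR_RGB2BGR)); print(n,f['intrinsics'],f['R'],f['t'])
E
```

```text
{'time': 0.0, 'tool_pos': array([0.22561029, 0.58220971, 0.23008691]), 'tool_rot': array([-3.00573386e-04,  1.83843793e-01,  9.82954956e-01, -9.60797304e-04]), 'contact_force': array([-0.80392311, -0.08760377, -0.90546177]), 'gripper_width': 0.9993811093265301}
scene [[404.78546514   0.         255.00759412]
 [  0.         404.78546514 193.44525685]
 [  0.           0.           1.        ]] [[-0.17610329  0.98436467  0.00371903]
 [ 0.68411525  0.12510334 -0.71856487]
 [-0.70779513 -0.1239974  -0.69544999]] [ 0.1883271  -0.3108718   1.56404542]
top [[453.72898603   0.         256.55582779]
 [  0.         453.72898603 185.88225331]
 [  0.           0.           1.        ]] [[-0.02234095 -0.99961047 -0.0167272 ]
 [-0.99318759  0.02410514 -0.1140059 ]
 [ 0.1143647   0.01406625 -0.99333925]] [-0.05955289  0.56847276  1.54517684]
```

View pics/scene0.png

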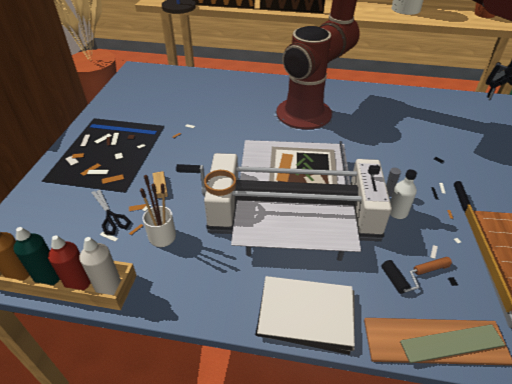

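View pics/top0.png

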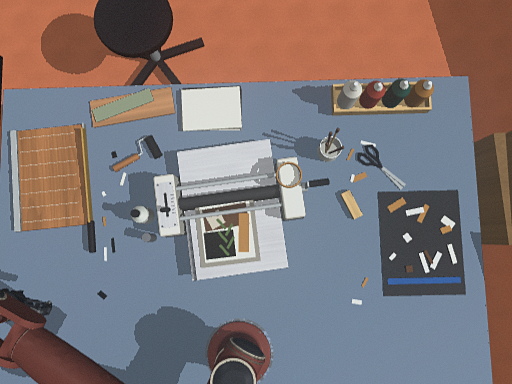

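Run:
```python
import cv2,numpy as np
a=cv2.imread('pics/top0.png')[165:250,120:320]
b=cv2.imread('pics/scene0.png')[145:250,340:430]
cv2.imwrite('pics/t1.png',cv2.resize(a[:,:100],None,fx=7,fy=7,interpolation=cv2.INTER_CUBIC))
cv2.imwrite('pics/s1.png',cv2.resize(b,None,fx=5.5,fy=5.5,interpolation=cv2.INTER_CUBIC))
cv2.imwrite('pics/t2.png',cv2.resize(a,None,fx=4,fy=4,interpolation=cv2.INTER_CUBIC))
```

```text
(no output)
```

View pics/t1.png

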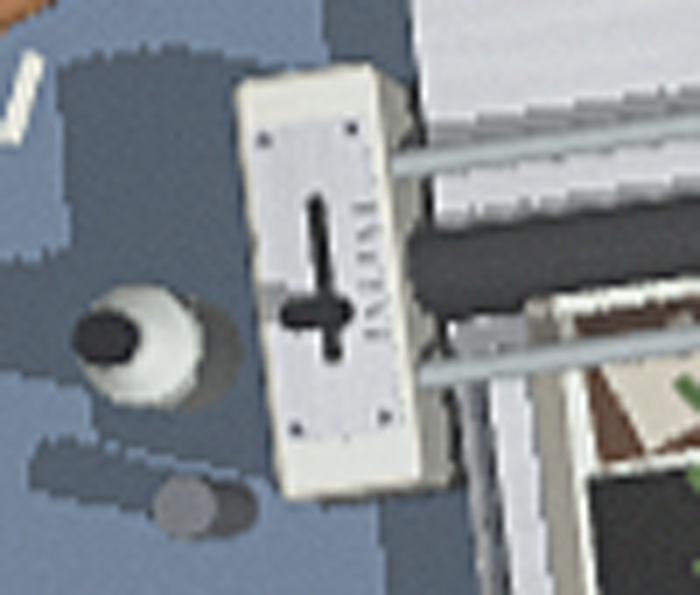

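View pics/s1.png

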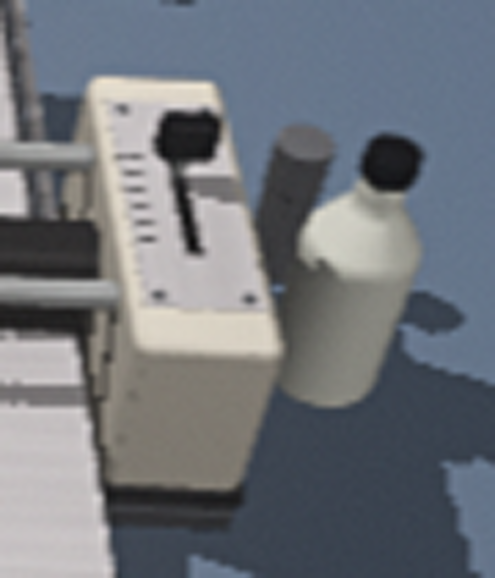

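View pics/t2.png

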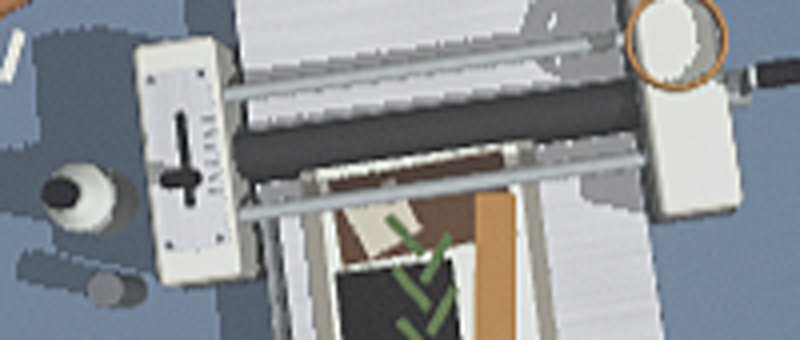

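```bash
cat > h.py <<'E'
import numpy as np
from plant import manip
import cv2
K={};R={};T={}
K['scene']=np.array([[404.78546514,0,255.00759412],[0,404.78546514,193.44525685],[0,0,1]])
R['scene']=np.array([[-0.17610329,0.98436467,0.00371903],[0.68411525,0.12510334,-0.71856487],[-0.70779513,-0.1239974,-0.69544999]]);T['scene']=np.array([0.1883271,-0.3108718,1.56404542])
K['top']=np.array([[453.72898603,0,256.55582779],[0,453.72898603,185.88225331],[0,0,1]])
R['top']=np.array([[-0.02234095,-0.99961047,-0.0167272],[-0.99318759,0.02410514,-0.1140059],[0.1143647,0.01406625,-0.99333925]]);T['top']=np.array([-0.05955289,0.56847276,1.54517684])
def cast(n,u,v,z):
    d=R[n].T@np.linalg.inv(K[n])@np.array([u,v,1.]);c=-R[n].T@T[n]
    return c+d*(z-c[2])/d[2]
def crop(n,x,y,s,x0,y0,z): return cast(n,(x+.5)/s-.5+x0,(y+.5)/s-.5+y0,z)
def proj(n,X):
    p=K[n]@(R[n]@X+T[n]);return p[:2]/p[2]
E
python3 - <<'E'
from h import *
np.set_printoptions(precision=4,suppress=True)
t=np.array([crop('top',x,y,7,120,165,.13) for x,y in[(238,80),(375,65),(421,490),(285,498)]])
s=np.array([crop('scene',x,y,5.5,340,145,.13) for x,y in[(280,355),(133,352),(90,78),(213,83)]])
for n,c in(('top',t),('scene',s)):
    print(n,c,c.mean(0)); 
    for i in range(4): print(np.linalg.norm(c[i]-c[(i+1)%4]))
    f=(c[0]+c[1]-c[2]-c[3])/2; print('yaw',np.degrees(np.arctan2(f[1],f[0])))
# long-side yaw: right housing features in t2: its near-right corner (740,208), near-left(655,218)
r=np.array([crop('top',x,y,4,120,165,.13) for x,y in[(655,218),(740,208)]]);print('R near corners',r)
# screws
print('screws',[crop('top',x,y,7,120,165,.13)[:2] for x,y in[(264,139),(351,128),(386,417),(296,429)]])
print('screws s',[crop('scene',x,y,5.5,340,145,.13)[:2] for x,y in[(249,298),(158,296),(121,109)]])
print('slot ends top',crop('top',316,195,7,120,165,.13),crop('top',333,362,7,120,165,.13))
print('paddle top z.168',crop('top',317,313,7,120,165,.168))
print('paddle scene z.156',crop('scene',188,137,5.5,340,145,.156))
for n in('stick',): print(crop('top',185,505,7,120,165,.092))
print('bottle cap',crop('top',105,337,7,120,165,.155))
E
```

```text
top [[0.5965 0.2628 0.13  ]
 [0.602  0.1984 0.13  ]
 [0.4035 0.1774 0.13  ]
 [0.4012 0.2403 0.13  ]] [0.5008 0.2197 0.13  ]
0.06461605983956464
0.19956942601454508
0.06296586919176997
0.19650006106696785
yaw 6.30332025600887
scene [[0.6008 0.2612 0.13  ]
 [0.6109 0.1951 0.13  ]
 [0.4137 0.1758 0.13  ]
 [0.4063 0.2388 0.13  ]] [0.5079 0.2177 0.13  ]
0.06683408647977221
0.1981604368302963
0.06336530550773954
0.1957617142294049
yaw 6.07172446110964
R near corners [[ 0.4456 -0.1583  0.13  ]
 [ 0.452  -0.2271  0.13  ]]
screws [array([0.5683, 0.2505]), array([0.5725, 0.2097]), array([0.4374, 0.1935]), array([0.4329, 0.2353])]
screws s [array([0.5655, 0.2491]), array([0.5718, 0.2072]), array([0.4363, 0.1915])]
slot ends top [0.5414 0.2261 0.13  ] [0.4634 0.2181 0.13  ]
paddle top z.168 [0.4837 0.2173 0.168 ]
paddle scene z.156 [0.4845 0.2183 0.156 ]
[0.3994 0.2965 0.092 ]
bottle cap [0.4759 0.3172 0.155 ]
```

{"api": "move_arm", "payload": {"rows": [{"az":-5.5,"jaw":255},{"az":-5.5,"jaw":255},{"az":-5.5,"jaw":255},{"az":-5.5,"jaw":255},{"az":-5.5,"jaw":255},{"jaw":255},{"jaw":255}]}}

```text
schema error: expected keys tx, ty, tz, ax, ay, az, jaw
```

```bash
cat >> h.py <<'E'
from scipy.spatial.transform import Rotation as Ro
YAW=np.radians(6.3); P0=np.array([0.4727,0.2167,0.13]) # slot start
RP=Ro.from_euler('z',YAW).as_matrix()
def rep(target=None):
    s=manip.state();q=s['tool_rot'];M=Ro.from_quat([q[1],q[2],q[3],q[0]]).as_matrix()
    np.set_printoptions(precision=4,suppress=True)
    print('t',s['time'],'pos',s['tool_pos'],'slot-frame',RP.T@(s['tool_pos']-P0),'F slot',RP.T@s['contact_force'],'w',s['gripper_width'])
    print('tool axes in slot frame\n',RP.T@M, 'joints',s['joint_pos'])
    Md=RP@np.diag([-1,1,-1.]); print('rotvec deg to go',np.degrees(Ro.from_matrix(M.T@Md).as_rotvec()))
    if target is not None: print('tool delta',M.T@(P0+RP@np.array(target)-s['tool_pos']))
E
python3 -c "
from h import *
rep([.042,0,.10])"
```

```text
t 0.1 pos [0.2256 0.5822 0.2302] slot-frame [-0.2055  0.3904  0.1002] F slot [-0.3021 -0.27   -0.6733] w 1.0024792358629477
tool axes in slot frame
 [[-0.8871  0.4616 -0.0011]
 [ 0.4616  0.8871 -0.0016]
 [ 0.0003 -0.0019 -1.    ]] joints [ 1.082   0.0533  1.6142  0.      1.476  -0.119 ]
rotvec deg to go [ -0.1036  -0.0407 -27.49  ]
tool delta [-0.3998 -0.2321  0.0005]
```

All keys are required.

{"api": "move_arm", "payload": {"rows": [{"tx":0,"ty":0,"tz":0,"ax":0,"ay":0,"az":-5.5,"jaw":255},{"tx":0,"ty":0,"tz":0,"ax":0,"ay":0,"az":-5.5,"jaw":255},{"tx":0,"ty":0,"tz":0,"ax":0,"ay":0,"az":-5.5,"jaw":255},{"tx":0,"ty":0,"tz":0,"ax":0,"ay":0,"az":-5.5,"jaw":255},{"tx":0,"ty":0,"tz":0,"ax":0,"ay":0,"az":-5.5,"jaw":255},{"tx":0,"ty":0,"tz":0,"ax":0,"ay":0,"az":0,"jaw":255},{"tx":0,"ty":0,"tz":0,"ax":0,"ay":0,"az":0,"jaw":255}]}}

```text
time: 0.8
tool_pos: [0.2244, 0.58, 0.2251]
tool_rot: [-0.003, -0.063, 0.998, -0.004]
contact_force: [0.2, -0.1, -0.2]
gripper_width: -0.002
```

```bash
python3 -c "
from h import *
rep([.042,0,.10])"
```

```text
t 0.8 pos [0.2244 0.58   0.2251] slot-frame [-0.2069  0.3884  0.0951] F slot [ 0.2055 -0.1162 -0.209 ] w -0.0017774901688337817
tool axes in slot frame
 [[-0.9998 -0.017  -0.0058]
 [-0.017   0.9998 -0.0085]
 [ 0.006  -0.0084 -0.9999]] joints [ 1.082   0.056   1.6199  0.      1.476  -0.6158]
rotvec deg to go [-0.485  -0.338   0.9748]
tool delta [-0.2422 -0.3926 -0.0031]
```

{"api": "move_arm", "payload": {"rows": [{"tx":-0.022,"ty":-0.035,"tz":-0.002,"ax":0,"ay":0,"az":0,"jaw":255},{"tx":-0.022,"ty":-0.035,"tz":-0.002,"ax":0,"ay":0,"az":0,"jaw":255},{"tx":-0.022,"ty":-0.035,"tz":-0.002,"ax":0,"ay":0,"az":0,"jaw":255},{"tx":-0.022,"ty":-0.035,"tz":-0.002,"ax":0,"ay":0,"az":0,"jaw":255},{"tx":-0.022,"ty":-0.035,"tz":-0.002,"ax":0,"ay":0,"az":0,"jaw":255}]}}

```text
time: 1.3
tool_pos: [0.3557, 0.418, 0.2343]
tool_rot: [-0.004, -0.064, 0.998, -0.005]
contact_force: [-0.8, -0.5, 0.1]
gripper_width: 0.002
```

```bash
python3 -c "
from h import *
rep([.042,0,.10])"
```

```text
t 1.3 pos [0.3557 0.418  0.2343] slot-frame [-0.0942  0.2129  0.1043] F slot [-0.7996 -0.3715  0.0879] w 0.002309367486885749
tool axes in slot frame
 [[-0.9998 -0.0177 -0.0076]
 [-0.0176  0.9998 -0.0093]
 [ 0.0078 -0.0092 -0.9999]] joints [ 0.7317 -0.123   1.7792 -0.0031  1.4969 -0.9664]
rotvec deg to go [-0.5294 -0.4413  1.0097]
tool delta [-0.1324 -0.2152  0.0052]
```

{"api": "move_arm", "payload": {"rows": [{"tx":-0.022,"ty":-0.036,"tz":0,"ax":-0.1,"ay":-0.1,"az":0.2,"jaw":255},{"tx":-0.022,"ty":-0.036,"tz":0,"ax":-0.1,"ay":-0.1,"az":0.2,"jaw":255},{"tx":-0.022,"ty":-0.036,"tz":0,"ax":-0.1,"ay":-0.1,"az":0.2,"jaw":255},{"tx":-0.022,"ty":-0.036,"tz":0,"ax":-0.1,"ay":-0.1,"az":0.2,"jaw":255},{"tx":-0.022,"ty":-0.036,"tz":0,"ax":-0.1,"ay":-0.1,"az":0.2,"jaw":255},{"tx":-0.015,"ty":-0.025,"tz":0,"ax":0,"ay":0,"az":0,"jaw":255},{"tx":0,"ty":0,"tz":0,"ax":0,"ay":0,"az":0,"jaw":255}]}}

```text
time: 2.0
tool_pos: [0.5104, 0.2163, 0.2354]
tool_rot: [0.002, -0.046, 0.999, -0.0]
contact_force: [0.3, 0.6, 0.2]
gripper_width: 0.002
```

```bash
python3 -c "
from h import *
rep([.042,0,.018])
f=manip.grab_frame('scene')['color'][:,:,::-1]; cv2.imwrite('pics/s2.png',cv2.resize(f[110:250,320:450],None,fx=4,fy=4,interpolation=cv2.INTER_CUBIC))"
```

```text
t 2.0 pos [0.5104 0.2163 0.2354] slot-frame [ 0.0374 -0.0045  0.1054] F slot [0.3294 0.531  0.1695] w 0.002102631254167726
tool axes in slot frame
 [[-0.9998  0.0189  0.0042]
 [ 0.0189  0.9998 -0.0003]
 [-0.0042 -0.0002 -1.    ]] joints [ 0.2671 -0.1212  1.7756 -0.0009  1.483  -1.3947]
rotvec deg to go [-0.0139  0.2415 -1.083 ]
tool delta [-0.0041  0.0046  0.0875]
```

View pics/s2.png

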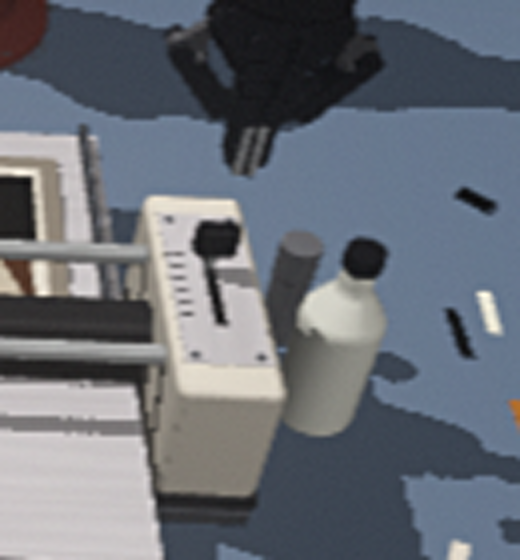

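{"api": "move_arm", "payload": {"rows": [{"tx":-0.006,"ty":0.004,"tz":0,"ax":0,"ay":0.2,"az":-1,"jaw":255},{"tx":0,"ty":0,"tz":0.02,"ax":0,"ay":0,"az":0,"jaw":255},{"tx":0,"ty":0,"tz":0.02,"ax":0,"ay":0,"az":0,"jaw":255},{"tx":0,"ty":0,"tz":0,"ax":0,"ay":0,"az":0,"jaw":255}]}}

```text
time: 2.45
tool_pos: [0.5147, 0.2266, 0.1953]
tool_rot: [0.001, -0.057, 0.998, 0.001]
contact_force: [0.4, 0.6, 0.1]
gripper_width: 0.0
```

```bash
python3 -c "
from h import *
rep([.043,0,.020])"
```

```text
t 2.45 pos [0.5147 0.2266 0.1953] slot-frame [0.0429 0.0052 0.0653] F slot [0.485  0.5151 0.1425] w 0.00022087306271425104
tool axes in slot frame
 [[-1.     -0.0046  0.0016]
 [-0.0046  1.      0.0025]
 [-0.0016  0.0025 -1.    ]] joints [ 0.2813 -0.0728  1.7982  0.0022  1.4142 -1.4044]
rotvec deg to go [0.1416 0.0909 0.2648]
tool delta [-0.     -0.0053  0.0453]
```

{"api": "move_arm", "payload": {"rows": [{"tx":-0.001,"ty":-0.004,"tz":0.015,"ax":0,"ay":0,"az":0,"jaw":255},{"tx":0,"ty":0,"tz":0.015,"ax":0,"ay":0,"az":0,"jaw":255},{"tx":0,"ty":0,"tz":0.01,"ax":0,"ay":0,"az":0,"jaw":255},{"tx":0,"ty":0,"tz":0.002,"ax":0,"ay":0,"az":0,"jaw":255},{"tx":0,"ty":0,"tz":0,"ax":0,"ay":0,"az":0,"jaw":255}]}}

```text
time: 2.95
tool_pos: [0.5161, 0.2253, 0.1514]
tool_rot: [0.001, -0.059, 0.998, 0.002]
contact_force: [0.1, 0.2, -0.1]
gripper_width: 0.0
```

```bash
python3 -c "
from h import *
rep([.043,0,.019])
f=manip.grab_frame('scene')['color'][:,:,::-1]; cv2.imwrite('pics/s3.png',cv2.resize(f[130:230,340:420],None,fx=6,fy=6,interpolation=cv2.INTER_CUBIC))
f=manip.grab_frame('top')['color'][:,:,::-1]; cv2.imwrite('pics/t3.png',cv2.resize(f[165:250,120:220],None,fx=6,fy=6,interpolation=cv2.INTER_CUBIC))"
```

```text
t 2.95 pos [0.5161 0.2253 0.1514] slot-frame [0.0441 0.0038 0.0214] F slot [ 0.1001  0.1669 -0.0915] w 0.00043704515344962394
tool axes in slot frame
 [[-1.     -0.0085  0.0029]
 [-0.0085  1.      0.0031]
 [-0.0029  0.0031 -1.    ]] joints [ 0.2781 -0.0337  1.8363  0.0027  1.3356 -1.4118]
rotvec deg to go [0.1795 0.1641 0.4875]
tool delta [ 0.0012 -0.0038  0.0023]
```

View pics/s3.png

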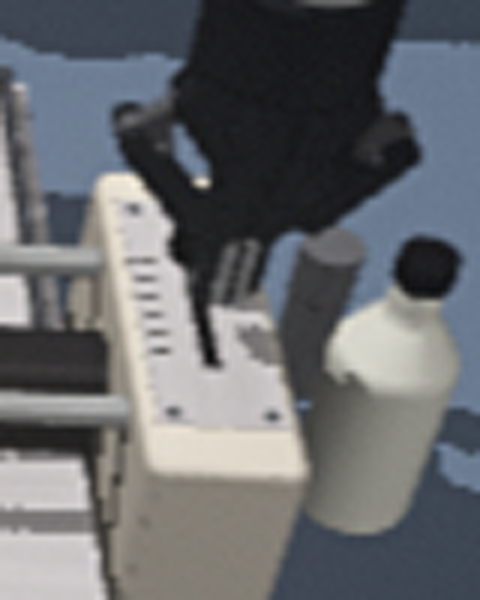

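View pics/t3.png

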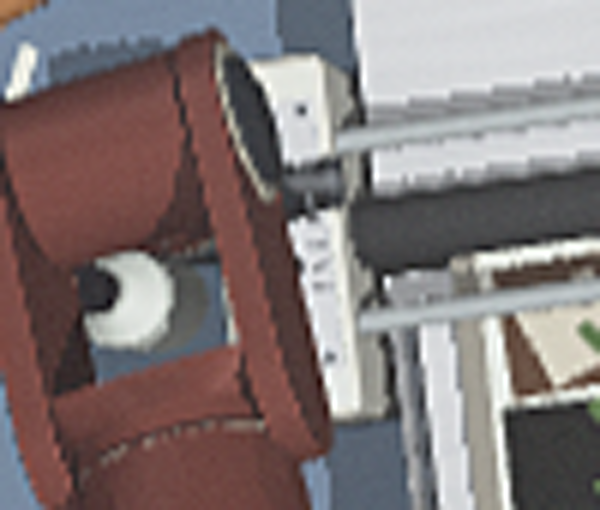

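```bash
python3 -c "
from h import *
rep()
for o in ([0,0,0],[0,.01,0],[0,0,.02]):
  X=manip.state()['tool_pos']+RP@np.array(o); print((proj('scene',X)-[340,130])*6)
for o in ([0.0115,0,.026],[0,0,0],[.06,0,0]): print('padd/slot',(proj('scene',P0+RP@np.array(o))-[340,130])*6)
"
```

```text
t 3.05 pos [0.5165 0.2253 0.152 ] slot-frame [0.0444 0.0038 0.022 ] F slot [ 1.0677 -0.2813  0.3057] w 0.0011953457529835297
tool axes in slot frame
 [[-1.     -0.0085  0.0038]
 [-0.0084  1.      0.0033]
 [-0.0038  0.0033 -1.    ]] joints [ 0.278  -0.0342  1.8358  0.0027  1.3357 -1.4118]
rotvec deg to go [0.1875 0.2189 0.4843]
[219.3233 292.6659]
[242.4017 293.7526]
[229.1469 258.2896]
padd/slot [201.7622 236.4087]
padd/slot [186.3858 263.2005]
padd/slot [205.2747 353.0231]
```

{"api": "move_arm", "payload": {"rows": [{"tx":0,"ty":-0.006,"tz":0.003,"ax":0,"ay":0,"az":0.5,"jaw":255},{"tx":0.006,"ty":0,"tz":0,"ax":0,"ay":0,"az":0,"jaw":255},{"tx":0.004,"ty":0,"tz":0,"ax":0,"ay":0,"az":0,"jaw":255},{"tx":0,"ty":0,"tz":0,"ax":0,"ay":0,"az":0,"jaw":255}]}}

```text
time: 3.45
tool_pos: [0.5076, 0.2176, 0.1507]
tool_rot: [0.003, -0.054, 0.999, 0.002]
contact_force: [0.3, -0.8, -0.7]
gripper_width: 0.001
```

```bash
cat > look.py <<'E'
from h import *
import sys
rep()
f=manip.grab_frame('scene')['color'][:,:,::-1]; cv2.imwrite('pics/%s.png'%sys.argv[1],cv2.resize(f[130:230,340:420],None,fx=6,fy=6,interpolation=cv2.INTER_CUBIC))
E
python3 look.py s4
```

```text
t 3.45 pos [0.5076 0.2176 0.1507] slot-frame [ 0.0348 -0.0029  0.0207] F slot [ 0.2149 -0.8485 -0.7495] w 0.000601411180972124
tool axes in slot frame
 [[-1.      0.0017  0.0071]
 [ 0.0018  1.      0.0038]
 [-0.0071  0.0038 -1.    ]] joints [ 0.2689 -0.0621  1.8649  0.0027  1.3312 -1.4107]
rotvec deg to go [ 0.2158  0.4042 -0.1003]
```

View pics/s4.png

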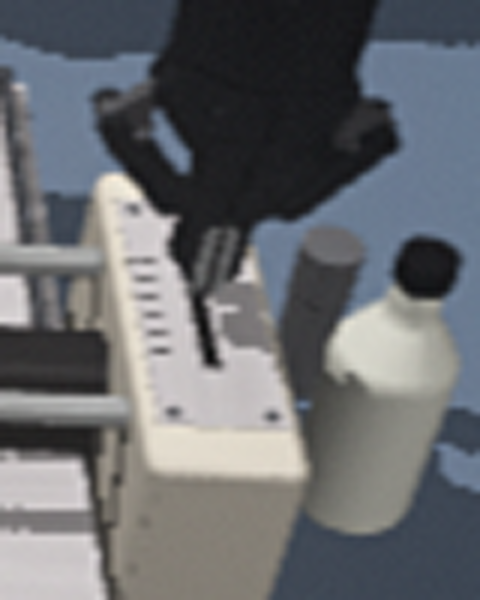

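{"api": "move_arm", "payload": {"rows": [{"tx":0.003,"ty":0,"tz":0.002,"ax":0,"ay":0.3,"az":0,"jaw":255},{"tx":0.002,"ty":0,"tz":0,"ax":0,"ay":0,"az":0,"jaw":255}]}}

```text
time: 3.7
tool_pos: [0.5031, 0.2172, 0.149]
tool_rot: [0.002, -0.054, 0.999, 0.002]
contact_force: [4.3, 0.4, -3.5]
gripper_width: 0.002
```

{"api": "move_arm", "payload": {"rows": [{"tx":0.002,"ty":0,"tz":0,"ax":0,"ay":0,"az":0,"jaw":255},{"tx":0.002,"ty":0,"tz":0,"ax":0,"ay":0,"az":0,"jaw":255}]}}

```text
time: 3.9
tool_pos: [0.5018, 0.2171, 0.1493]
tool_rot: [0.006, -0.054, 0.999, 0.003]
contact_force: [4.8, 0.4, -4.3]
gripper_width: 0.003
```

```bash
python3 -c "
from h import *
rep()"
```

```text
t 3.9 pos [0.5018 0.2171 0.1493] slot-frame [ 0.029  -0.0028  0.0193] F slot [ 4.7817 -0.0942 -4.284 ] w 0.0030883675965457224
tool axes in slot frame
 [[-0.9999  0.0016  0.0123]
 [ 0.0017  1.      0.0043]
 [-0.0123  0.0044 -0.9999]] joints [ 0.271  -0.0778  1.8823  0.0024  1.3241 -1.4087]
rotvec deg to go [ 0.2491  0.7071 -0.095 ]
```

{"api": "move_arm", "payload": {"rows": [{"tx":0.004,"ty":0,"tz":0,"ax":0,"ay":0.3,"az":0,"jaw":255},{"tx":0.004,"ty":0,"tz":0,"ax":0,"ay":0,"az":0,"jaw":255}]}}

```text
time: 4.1
tool_pos: [0.4944, 0.2163, 0.1491]
tool_rot: [0.004, -0.054, 0.999, 0.002]
contact_force: [-0.1, -0.1, -0.2]
gripper_width: 0.001
```

```bash
python3 -c "
from h import *
rep()"
```

```text
t 4.1 pos [0.4944 0.2163 0.1491] slot-frame [ 0.0215 -0.0028  0.0191] F slot [-0.096  -0.1104 -0.1756] w 0.0013976400543458396
tool axes in slot frame
 [[-1.      0.0019  0.009 ]
 [ 0.0019  1.      0.0044]
 [-0.009   0.0045 -0.9999]] joints [ 0.2729 -0.0929  1.8968  0.003   1.3281 -1.4067]
rotvec deg to go [ 0.2546  0.514  -0.1081]
```

{"api": "move_arm", "payload": {"rows": [{"tx":0.002,"ty":0,"tz":0,"ax":0,"ay":0.3,"az":0,"jaw":255},{"tx":0.002,"ty":0,"tz":0,"ax":0,"ay":0,"az":0,"jaw":255}]}}

```text
time: 4.3
tool_pos: [0.4913, 0.216, 0.1492]
tool_rot: [0.004, -0.054, 0.999, 0.003]
contact_force: [13.5, 1.1, -8.2]
gripper_width: 0.002
```

{"api": "move_arm", "payload": {"rows": [{"tx":0.002,"ty":0,"tz":0,"ax":0,"ay":0,"az":0,"jaw":255},{"tx":0.003,"ty":0,"tz":0,"ax":0,"ay":0,"az":0,"jaw":255}]}}

```text
time: 4.5
tool_pos: [0.4915, 0.216, 0.1494]
tool_rot: [0.012, -0.054, 0.998, 0.003]
contact_force: [14.7, 2.3, -10.2]
gripper_width: -0.002
```

```bash
python3 look.py s5
```

```text
t 4.5 pos [0.4915 0.216  0.1494] slot-frame [ 0.0186 -0.0028  0.0194] F slot [ 14.8296   0.6314 -10.1529] w -0.0022444416861284997
tool axes in slot frame
 [[-0.9997  0.0021  0.0243]
 [ 0.0022  1.      0.0056]
 [-0.0243  0.0056 -0.9997]] joints [ 0.2746 -0.1105  1.9126  0.0016  1.3146 -1.4044]
rotvec deg to go [ 0.3212  1.3921 -0.122 ]
```

View pics/s5.png

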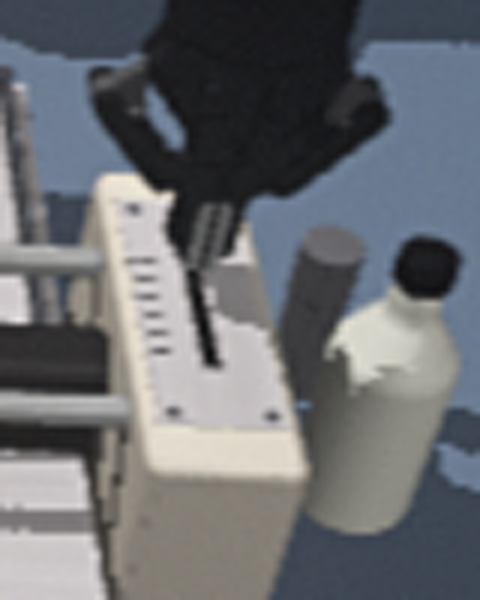

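{"api": "move_arm", "payload": {"rows": [{"tx":-0.012,"ty":0,"tz":0,"ax":0.2,"ay":0,"az":0,"jaw":255},{"tx":-0.004,"ty":0,"tz":0,"ax":0,"ay":1,"az":0,"jaw":255},{"tx":0,"ty":0,"tz":-0.02,"ax":0,"ay":0,"az":0,"jaw":255},{"tx":0,"ty":0,"tz":-0.025,"ax":0,"ay":0,"az":0,"jaw":255},{"tx":0,"ty":0,"tz":0,"ax":0,"ay":0,"az":0,"jaw":255}]}}

```text
time: 5.05
tool_pos: [0.5069, 0.2175, 0.1951]
tool_rot: [-0.001, -0.054, 0.999, 0.001]
contact_force: [0.4, -0.9, 0.8]
gripper_width: 0.002
```

```bash
python3 -c "
from h import *
rep([-.036,-.0028,.065])"
```

```text
t 5.05 pos [0.5069 0.2175 0.1951] slot-frame [ 0.0341 -0.003   0.0651] F slot [ 0.304  -0.8983  0.7924] w 0.00216119456923484
tool axes in slot frame
 [[-1.      0.0021 -0.0024]
 [ 0.0021  1.      0.0014]
 [ 0.0024  0.0014 -1.    ]] joints [ 0.2695 -0.0962  1.8204  0.0018  1.4195 -1.4094]
rotvec deg to go [ 0.0796 -0.1388 -0.123 ]
tool delta [0.0701 0.     0.0003]
```

{"api": "move_arm", "payload": {"rows": [{"tx":0.02,"ty":0,"tz":0,"ax":0,"ay":0,"az":0,"jaw":255},{"tx":0.02,"ty":0,"tz":0,"ax":0,"ay":0,"az":0,"jaw":255},{"tx":0.02,"ty":0,"tz":0,"ax":0,"ay":0,"az":0,"jaw":255},{"tx":0.01,"ty":0,"tz":0,"ax":0,"ay":0,"az":0,"jaw":255},{"tx":0,"ty":0,"tz":0,"ax":0,"ay":0,"az":0,"jaw":255}]}}

```text
time: 5.55
tool_pos: [0.4344, 0.2095, 0.1925]
tool_rot: [-0.005, -0.054, 0.999, 0.0]
contact_force: [0.1, 0.1, -0.1]
gripper_width: -0.004
```

```bash
python3 -c "
from h import *
rep([-.036,-.0028,.019])
f=manip.grab_frame('scene')['color'][:,:,::-1]; cv2.imwrite('pics/s6.png',cv2.resize(f[130:230,340:420],None,fx=6,fy=6,interpolation=cv2.INTER_CUBIC))"
```

```text
t 5.55 pos [0.4344 0.2095 0.1925] slot-frame [-0.0388 -0.003   0.0625] F slot [ 0.089   0.0924 -0.1451] w -0.004494242807888612
tool axes in slot frame
 [[-0.9999  0.0025 -0.0106]
 [ 0.0025  1.      0.0008]
 [ 0.0106  0.0007 -0.9999]] joints [ 0.2933 -0.2658  1.9725  0.0027  1.4452 -1.3854]
rotvec deg to go [ 0.0423 -0.6083 -0.1406]
tool delta [-0.0033  0.0001  0.0435]
```

View pics/s6.png

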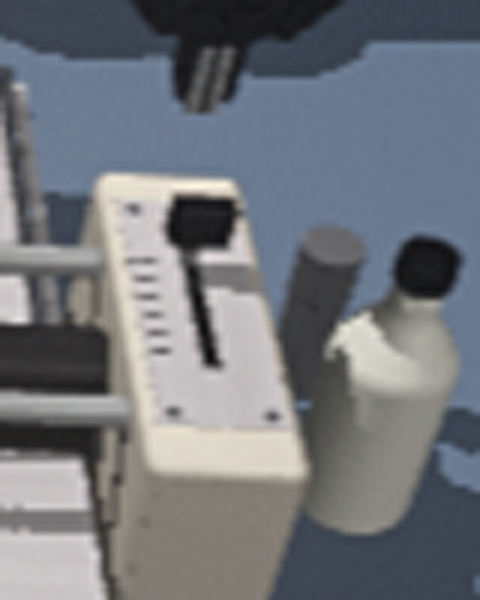

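The lever paddle now sits at crop (202,221), which fits the open stop. Next I descend on the near side.

{"api": "move_arm", "payload": {"rows": [{"tx":0,"ty":0,"tz":0.015,"ax":0,"ay":-0.6,"az":0,"jaw":255},{"tx":0,"ty":0,"tz":0.015,"ax":0,"ay":0,"az":0,"jaw":255},{"tx":0,"ty":0,"tz":0.012,"ax":0,"ay":0,"az":0,"jaw":255},{"tx":0,"ty":0,"tz":0,"ax":0,"ay":0,"az":0,"jaw":255}]}}

```text
time: 6.0
tool_pos: [0.4369, 0.2096, 0.1482]
tool_rot: [0.0, -0.053, 0.999, 0.0]
contact_force: [-1.1, 0.7, -0.7]
gripper_width: -0.005
```

```bash
python3 -c "
from h import *
rep([-.02,-.0028,.019])"
```

```text
t 6.0 pos [0.4369 0.2096 0.1482] slot-frame [-0.0364 -0.0031  0.0182] F slot [-0.983   0.7641 -0.6625] w -0.004880353412788313
tool axes in slot frame
 [[-1.      0.0033  0.0004]
 [ 0.0033  1.      0.0006]
 [-0.0004  0.0006 -1.    ]] joints [ 0.2932 -0.227   2.0165  0.0006  1.3516 -1.3843]
rotvec deg to go [ 0.036   0.0214 -0.1906]
tool delta [-0.0164  0.0004 -0.0008]
```

{"api": "move_arm", "payload": {"rows": [{"tx":-0.006,"ty":0,"tz":0,"ax":0,"ay":0,"az":0,"jaw":255},{"tx":-0.006,"ty":0,"tz":0,"ax":0,"ay":0,"az":0,"jaw":255},{"tx":-0.002,"ty":0,"tz":0,"ax":0,"ay":0,"az":0,"jaw":255}]}}

```text
time: 6.3
tool_pos: [0.4526, 0.2112, 0.1484]
tool_rot: [0.0, -0.053, 0.999, 0.0]
contact_force: [0.5, -0.2, 0.4]
gripper_width: 0.002
```

{"api": "move_arm", "payload": {"rows": [{"tx":-0.002,"ty":0,"tz":0,"ax":0,"ay":0,"az":0,"jaw":255},{"tx":-0.003,"ty":0,"tz":0,"ax":0,"ay":0,"az":0,"jaw":255}]}}

```text
time: 6.5
tool_pos: [0.4573, 0.2118, 0.149]
tool_rot: [-0.001, -0.053, 0.999, 0.0]
contact_force: [-6.6, -0.8, 2.7]
gripper_width: -0.005
```

```bash
python3 -c "
from h import *
rep([-.01,-.0028,.019])"
```

```text
t 6.5 pos [0.4573 0.2118 0.149 ] slot-frame [-0.0158 -0.0032  0.019 ] F slot [-6.6861 -0.0811  2.6505] w -0.005180914569496308
tool axes in slot frame
 [[-1.      0.0035 -0.0029]
 [ 0.0035  1.      0.0006]
 [ 0.0029  0.0006 -1.    ]] joints [ 0.2853 -0.1742  1.9702  0.0012  1.3484 -1.3921]
rotvec deg to go [ 0.0365 -0.1651 -0.2029]
tool delta [-0.0058  0.0004 -0.    ]
```

{"api": "move_arm", "payload": {"rows": [{"tx":-0.004,"ty":0,"tz":0,"ax":0,"ay":0,"az":0,"jaw":255}]}}

```text
time: 6.6
tool_pos: [0.4606, 0.2122, 0.1491]
tool_rot: [-0.003, -0.053, 0.999, 0.0]
contact_force: [-2.9, -1.3, -0.4]
gripper_width: 0.002
```

{"api": "move_arm", "payload": {"rows": [{"tx":-0.003,"ty":0,"tz":0,"ax":0,"ay":0,"az":0,"jaw":255}]}}

```text
time: 6.7
tool_pos: [0.4639, 0.2126, 0.1491]
tool_rot: [-0.003, -0.053, 0.999, 0.0]
contact_force: [0.1, 0.3, -0.0]
gripper_width: 0.0
```

```bash
python3 look.py s7
```

```text
t 6.7 pos [0.4639 0.2126 0.1491] slot-frame [-0.0092 -0.0031  0.0191] F slot [ 0.111   0.2731 -0.0198] w 0.00011006800839374585
tool axes in slot frame
 [[-1.      0.0033 -0.0051]
 [ 0.0033  1.      0.0005]
 [ 0.0051  0.0005 -1.    ]] joints [ 0.283  -0.1566  1.9544  0.0015  1.3487 -1.3948]
rotvec deg to go [ 0.0308 -0.2937 -0.1883]
```

View pics/s7.png

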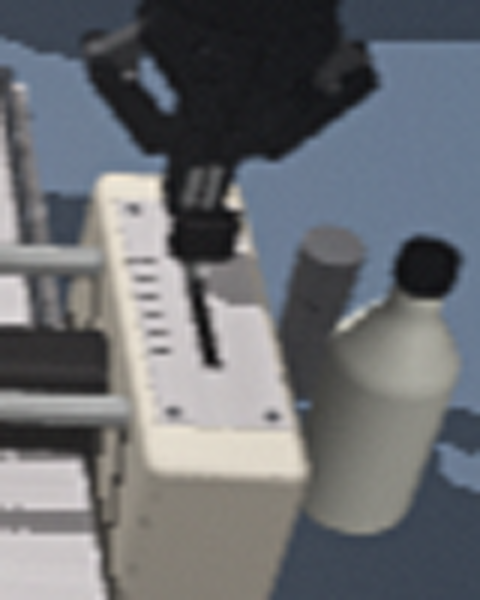

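First click (paddle at crop (204,236), the initial position). On to the second.

{"api": "move_arm", "payload": {"rows": [{"tx":-0.003,"ty":0,"tz":0,"ax":0,"ay":-0.2,"az":0,"jaw":255},{"tx":-0.003,"ty":0,"tz":0,"ax":0,"ay":0,"az":0,"jaw":255}]}}

```text
time: 6.95
tool_pos: [0.4699, 0.2132, 0.1495]
tool_rot: [-0.002, -0.053, 0.999, 0.0]
contact_force: [-5.3, -0.5, 1.7]
gripper_width: -0.002
```

{"api": "move_arm", "payload": {"rows": [{"tx":-0.004,"ty":0,"tz":0,"ax":0,"ay":0,"az":0,"jaw":255}]}}

```text
time: 7.05
tool_pos: [0.4736, 0.2137, 0.1496]
tool_rot: [-0.002, -0.053, 0.999, 0.0]
contact_force: [-1.2, 0.2, 0.2]
gripper_width: 0.003
```

```bash
python3 -c "
from h import *
rep()"
```

```text
t 7.05 pos [0.4736 0.2137 0.1496] slot-frame [ 0.0006 -0.0031  0.0196] F slot [-1.1862  0.3488  0.2226] w 0.002684222483604304
tool axes in slot frame
 [[-1.      0.0031 -0.0041]
 [ 0.0031  1.      0.0005]
 [ 0.0041  0.0005 -1.    ]] joints [ 0.2799 -0.1341  1.9336  0.0012  1.3461 -1.398 ]
rotvec deg to go [ 0.0263 -0.2367 -0.1771]
```

{"api": "move_arm", "payload": {"rows": [{"tx":-0.001,"ty":0,"tz":0,"ax":0,"ay":0,"az":0,"jaw":255}]}}

```text
time: 7.15
tool_pos: [0.4753, 0.2139, 0.1498]
tool_rot: [-0.001, -0.053, 0.999, 0.0]
contact_force: [0.4, 0.2, 0.1]
gripper_width: -0.001
```

```bash
python3 look.py s8
```

```text
t 7.15 pos [0.4753 0.2139 0.1498] slot-frame [ 0.0023 -0.0031  0.0198] F slot [0.4142 0.1394 0.1269] w -0.0006262614889298005
tool axes in slot frame
 [[-1.      0.0032 -0.0028]
 [ 0.0032  1.      0.0006]
 [ 0.0028  0.0005 -1.    ]] joints [ 0.2795 -0.131   1.9305  0.001   1.3447 -1.3984]
rotvec deg to go [ 0.0315 -0.158  -0.1821]
```

View pics/s8.png

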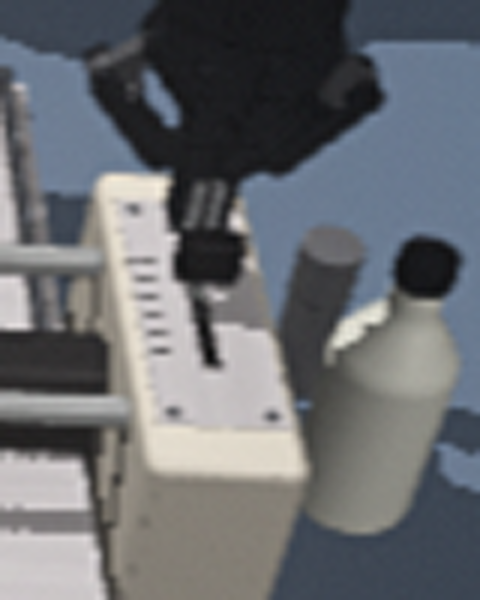

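Second click (paddle at crop (209,255)). Now the third.

{"api": "move_arm", "payload": {"rows": [{"tx":-0.003,"ty":0,"tz":0.001,"ax":0,"ay":0,"az":0,"jaw":255},{"tx":-0.003,"ty":0,"tz":0,"ax":0,"ay":0,"az":0,"jaw":255}]}}

```text
time: 7.4
tool_pos: [0.4809, 0.2145, 0.1488]
tool_rot: [-0.002, -0.053, 0.999, 0.0]
contact_force: [-7.3, -1.0, 4.0]
gripper_width: 0.001
```

```bash
python3 -c "
from h import *
rep()"
```

```text
t 7.4 pos [0.4809 0.2145 0.1488] slot-frame [ 0.0079 -0.0031  0.0188] F slot [-7.3809 -0.1609  3.9908] w 0.0012627894984232207
tool axes in slot frame
 [[-1.      0.0031 -0.0049]
 [ 0.0031  1.      0.0006]
 [ 0.0049  0.0005 -1.    ]] joints [ 0.2774 -0.1153  1.9179  0.0014  1.3437 -1.4005]
rotvec deg to go [ 0.0316 -0.2794 -0.1797]
```

{"api": "move_arm", "payload": {"rows": [{"tx":-0.004,"ty":0,"tz":0,"ax":0,"ay":0,"az":0,"jaw":255}]}}

```text
time: 7.5
tool_pos: [0.4843, 0.2149, 0.1489]
tool_rot: [-0.004, -0.053, 0.999, 0.0]
contact_force: [-3.1, -0.2, 2.7]
gripper_width: -0.002
```

```bash
python3 look.py s9
```

```text
t 7.5 pos [0.4843 0.2149 0.1489] slot-frame [ 0.0113 -0.0031  0.0189] F slot [-3.1352  0.1935  2.7108] w -0.0017701961769882731
tool axes in slot frame
 [[-1.      0.003  -0.0071]
 [ 0.003   1.      0.0005]
 [ 0.0071  0.0004 -1.    ]] joints [ 0.2762 -0.1057  1.909   0.0017  1.3452 -1.4019]
rotvec deg to go [ 0.0261 -0.4094 -0.1709]
```

View pics/s9.png

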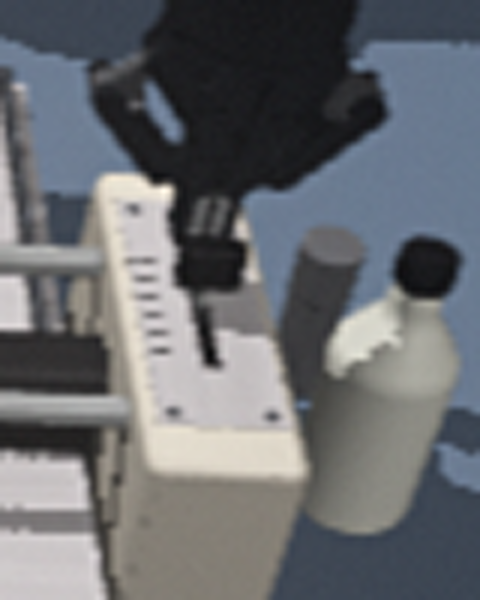

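{"api": "move_arm", "payload": {"rows": [{"tx":-0.002,"ty":0,"tz":0,"ax":0,"ay":0,"az":0,"jaw":255}]}}

```text
time: 7.65
tool_pos: [0.4878, 0.2153, 0.1489]
tool_rot: [-0.002, -0.053, 0.999, 0.0]
contact_force: [-0.4, -0.3, -0.0]
gripper_width: 0.004
```

```bash
python3 look.py s10
```

```text
t 7.65 pos [0.4878 0.2153 0.1489] slot-frame [ 0.0149 -0.0031  0.0189] F slot [-0.4481 -0.2367 -0.0072] w 0.00364827094072869
tool axes in slot frame
 [[-1.      0.0031 -0.0038]
 [ 0.0031  1.      0.0006]
 [ 0.0038  0.0006 -1.    ]] joints [ 0.2753 -0.0995  1.9032  0.0013  1.3416 -1.4026]
rotvec deg to go [ 0.0361 -0.2189 -0.1793]
```

View pics/s10.png

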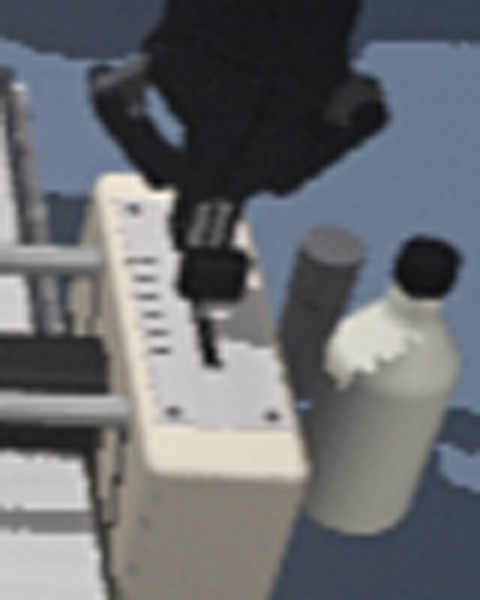

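Third click (paddle at crop (213,273), force zero). Retreat towards the robot, then up.

{"api": "move_arm", "payload": {"rows": [{"tx":0.012,"ty":0,"tz":0,"ax":0,"ay":0,"az":0,"jaw":255},{"tx":0.01,"ty":0,"tz":0,"ax":0,"ay":0,"az":0,"jaw":255},{"tx":0,"ty":0,"tz":-0.02,"ax":0,"ay":0,"az":0,"jaw":255},{"tx":0,"ty":0,"tz":-0.03,"ax":0,"ay":0,"az":0,"jaw":255},{"tx":0.01,"ty":0,"tz":-0.03,"ax":0,"ay":0,"az":0,"jaw":255},{"tx":0.02,"ty":0,"tz":-0.03,"ax":0,"ay":0,"az":0,"jaw":255},{"tx":0.02,"ty":0,"tz":-0.03,"ax":0,"ay":0,"az":0,"jaw":255},{"tx":0.02,"ty":0,"tz":0,"ax":0,"ay":0,"az":0,"jaw":255},{"tx":0,"ty":0,"tz":0,"ax":0,"ay":0,"az":0,"jaw":255}]}}

```text
time: 8.6
tool_pos: [0.3868, 0.204, 0.2924]
tool_rot: [-0.003, -0.054, 0.999, 0.0]
contact_force: [0.4, 0.3, -0.9]
gripper_width: 0.002
```

```bash
python3 look.py s11
python3 - <<'E'
from h import *
for l in (0,.012,.024,.036,.048): print(l,(proj('scene',P0+RP@np.array([l,0,.026]))-[340,130])*6+[4,0])
cv2.imwrite('pics/s12.png',manip.grab_frame('scene')['color'][:,:,::-1])
f=cv2.imread('pics/s12.png')
for l in (0,.012): 
  pass
m=(f[160:185,366:386].max(2)<45).astype(np.uint8)
n,lab,st,c=cv2.connectedComponentsWithStats(m);i=1+st[1:,4].argmax();print('paddle',st[i],(c[i]+[26,30])*6)
E
```

```text
t 8.6 pos [0.3868 0.204  0.2924] slot-frame [-0.0867 -0.0032  0.1624] F slot [ 0.3847  0.2717 -0.9463] w 0.0017896067786027506
tool axes in slot frame
 [[-1.      0.0027 -0.006 ]
 [ 0.0027  1.      0.0006]
 [ 0.006   0.0006 -1.    ]] joints [ 0.3137 -0.4428  1.9412  0.0018  1.649  -1.3642]
rotvec deg to go [ 0.0334 -0.3453 -0.1539]
0 [202.10843373 219.78719985]
0.012 [205.92228439 237.13713011]
0.024 [209.79708821 254.76434788]
0.036 [213.7343182  272.67555414]
0.048 [217.73549521 290.87766755]
paddle [ 4 12 11  9 81] [209.77777778 273.33333333]
```

View pics/s11.png

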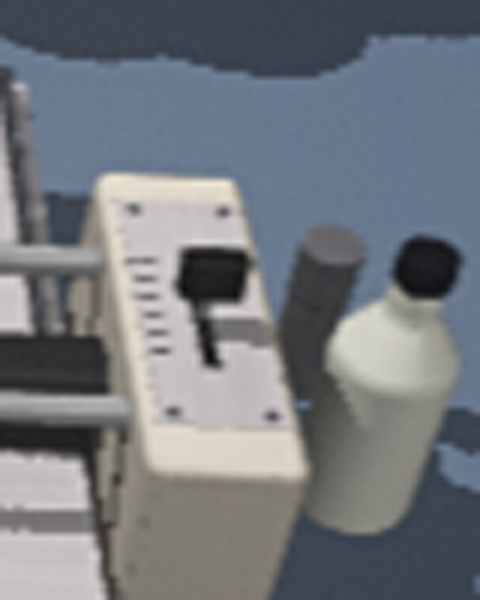

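View pics/s12.png

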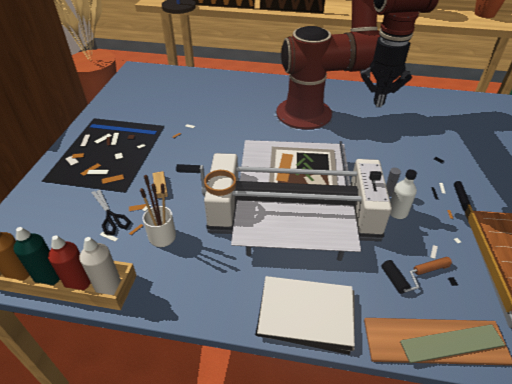

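The paddle is at row 273 against 272.7 predicted for the third click. All else is unchanged and the arm is clear, so I hand in.

```bash
python3 -c "
from plant import manip
print(manip.job_done())"
```

```text
the job is handed in; nothing more can be done
None
```

The lever stands in the third click, and the job was handed in at about 8.7 s of robot time. With shut fingertips I pushed it back from the first click to the open stop. The stop was solid at about 15 N. I then pushed it forward one click at a time, with no reading above about 7.4 N along the slot.

- **Lever position:** in the last picture the paddle's centre is at enlarged-crop row 273.3. The prediction is 272.7 for the third click, with neighbouring clicks about 18 pixels away. That prediction includes a sideways shift of about 2 mm, which I added to match the slot as seen in the picture; it does not affect the row. The paddle's column came out about 4 pixels (2 mm) left of the shifted prediction, across the slot.
- **Arm clear:** the gripper stands about 140 mm above the lever and behind it, touching nothing, and the force reading is close to zero.
- **Surroundings:** by eye, the board and the other objects look unmoved between the first and last scene pictures.
- **Downward force:** at the open stop the force reading also showed about 10 N downward, probably from the gripper tilting slightly (about 1.4 degrees). I corrected the tilt before the closing pushes.

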